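# Drum change on the sander: lever off, find the socket for the drum nut

### The arm

A 7-joint arm with a two-finger parallel gripper is mounted at the origin on the work surface. World frame = base frame: x ahead of the robot, y to its left, z up, the work surface at z = 0. Lengths are in m, angles in rad, forces in N, time in s.
With the tool pointing down it reaches from about 0.425 to 0.925 m from the base axis. Payload 6.8 kg.
Tool frame: the origin (TCP) lies on the centre line of the jaws, within the pads' length; the fingertips stand 25 mm ahead of it and the grasp point (between the pads) lies 6 mm ahead of it; z points along the fingers, y is the line along which they close (so a half turn about z gives the same grasp; the last joint's range is limited). The gripper opens to 85 mm and grips with 20 to 120 N. Pads are 22 mm wide; open, the fingers measure 114 mm over their backs; the gripper's body (76 mm by 85 mm) begins 54 mm behind the grasp point. The pads swing forward as they close: fully open they stand 13 mm farther back than shut.
Start: joints at [-1.342, 0.477, 0.022, 1.555, -0.011, 1.109, -0.083], TCP at [0.223, 0.637, 0.256] pointing down, gripper open.
Joint ranges: [-2.96, 2.96], [-0.34, 2.1], [-1.41, 1.46], [0.24, 2.44], [-1.37, 4.51], [0.17, 1.92], [-2.96, 2.96]. Speed limits (rad/s): [2.39, 2.39, 3.14, 3.14, 3.14, 3.14, 3.14].

### API

Orientations are given as a rotation vector (axis times angle).
In Python, from bench import status, imaging, workorder gives the robot as it stands.
- The arm moves only by the tool send_rows, never from a script. Its argument "steps" is a list of rows, each an object of numbers: "dx", "dy", "dz": the shift along the tool's x, y, z in cm; "yaw": the turn about the tool's z in degrees; "gripper": the opening, from 0 (shut) to 1 (fully open). A call has 1 to 5 rows; each row is the pose to reach, as a shift and turn from the pose commanded when the call began, along the tool's axes at that moment; what a row does not reach only later rows make up. A row lasts 1/8 s, in which the tool goes at most 62.5 mm and 10.7 degrees, less where a joint would pass 70% of its speed; a pose out of reach is approached as far as the arm can. A call with a gripper value outside its range is refused whole. The fingers move at their own pace and stop on an object; "force" is the grip in N (left out, the last holds). Time passes only in rows, so rows that repeat a pose let the fingers close. It gives the time, the measured TCP pose, the force, the opening and the grip force at its end, in the units of the state.
- status.get_obs(): the state, without advancing time (a new reading comes with each control period).
- imaging.grab_frame(name): name is "scene" or "top" or "wrist"; returns a dict with "color" (420x560x3 uint8, red, green, blue), "depth" (420x560 float32, m along the optical axis (not along the pixel's ray), 0 where there is no reading), "K" (3x3 intrinsics, pixels), "R" (3x3) and "t" (3): a world point X has camera coordinates R X + t. Camera axes: x right, y down, z forward; pixel columns grow to the right and rows downward; lengths in m; the calibration is good to about 2 mm. The wrist camera is an equidistant fisheye: a pixel r from the principal point sees the ray r / f radians off the axis. A picture is of the moment at which its call begins.
- workorder.hand_in(): hands the job in; it is judged then, once.
The state is a dict: "clock": time; "joints": joint angles; "qvel": joint speeds; "tau": joint torques, N m; "tcp_pos": TCP position; "orientation": TCP orientation; "contact_force": force on the tool from outside, world axes, zero at the start; "moment": the same for the moment, N m; "grip_width": finger opening in m; "gripper_force": force on a finger pad.
Only numpy, scipy, OpenCV 4.12 (cv2) and the standard library are available. Lean on these libraries where they do the work, as an engineer would, in place of code of your own. Each camera call takes 0.05 s, during which the arm holds its last target. There are 200 camera calls.

### The job

The sanding drum directly behind the reversing lever has to come off: first put the reversing lever upright, its off position, then try the sockets from the tray on that drum's hex nut until you have the one that fits, not one so big that it just turns round the nut. Finish while still holding that socket in the gripper, upright and fully home over the nut against its washer; do not let go. Stand any socket that does not fit back in the tray, and leave everything else where it is.

Things in the scene. Friction and masses are not known exactly. Their poses are not given: they have to be found in the camera images.
- machine: Bench sander: green cast bed, aluminium top plate 260 (x) by 340 (y) mm, 62 mm above the bench. Origin at the bed's centre on the bench, x away from the operator, y to the left. Two upright spindles 40 mm beyond the centre, 75 mm left and right, with dust hoods 75 mm high behind them, 66 mm from their axes. The reversing switch is the black box at the right front.
- reverse_lever (a joint): Angle of the reversing switch's lever about a level axis along the machine's x: 0 is straight up, off; positive leans to the machine's left (+y, forward), negative to its right (reverse). Stops at -0.85 and 0.85. Friction of about 0.12 N m: it stays where it is left, without notches.
- lever_hinge (a point): The lever's pivot, 108 mm above the bench, on top of the black switch box (66 by 90 mm, top 3 mm below the pivot). A thin aluminium quadrant of 50 mm radius stands 16 mm behind the lever; three studs on it mark forward, off and reverse.
- lever_knob (a point): Centre of the black ball knob, 28 mm in diameter, 88 mm from the pivot at the end of the 9 mm steel lever.
- lever_spindle (a point): Point on the bed plate on the axis of the right-hand spindle, 128 mm straight behind the lever: the drum standing here is the one to come off.
- drum_wide: Sanding drum 80 mm in diameter on one of the spindles; does not turn. Origin on its axis on the bed plate, z up. Washer (46 mm across) with its top at 90 mm, hex nut from 90 to 106 mm, 24 mm across flats, corners bevelled on top, then a 16 mm threaded end up to 113.5 mm. Flats square to the body's x axis and every 60 degrees round. The fitting socket has about 1.5 mm of play on it.
- drum_slim: Sanding drum 52 mm in diameter on the other spindle (which is left and which right varies); same heights and axes as drum_wide, with a 36 mm washer, a nut 19 mm across flats and a 12 mm threaded end.
- socket_small: Steel hex socket, 0.12 kg, size mark worn away, standing in the tray open end down: round, 30 mm in diameter, 50 mm tall. Origin at the centre of the open end, z up. Six-sided opening underneath, 27 mm deep, flats square to its x and every 60 degrees. The smallest opening of the three. A socket too small for a nut stays on top of it, 16 mm higher.
- socket_medium: Steel hex socket, 0.17 kg, size mark worn away, standing in the tray open end down: round, 36 mm in diameter, 52 mm tall. Origin at the centre of the open end, z up. Six-sided opening underneath, 27 mm deep, flats square to its x and every 60 degrees. Middle opening. The fitting one drops to the washer if within 7 degrees of the nut's flats, then turns 8 to 10 degrees either way.
- socket_large: Steel hex socket, 0.25 kg, size mark worn away, standing in the tray open end down: round, 43 mm in diameter, 56 mm tall. Origin at the centre of the open end, z up. Six-sided opening underneath, 27 mm deep, flats square to its x and every 60 degrees. The largest opening. A socket too big for a nut also goes down to the washer, but turns freely round it.
- tray: Shallow fixed steel tray 190 (x) by 310 (y) mm, rim 18 mm high, inner floor 4 mm above the bench. Origin at its centre on the bench. The three sockets stand in a row along its y, about 90 mm apart, in any order, 15 mm beyond its middle.
- ratchet: Bystander: steel ratchet handle 205 mm long lying in the tray along its near side. Origin under its middle.
- extension: Bystander: steel extension bar 135 mm long lying in the tray along its far side. Origin under its middle.
- last: Bystander: wooden shoe last 255 mm long and 106 mm tall on the bench. Origin under its middle.
- glue_bottle: Bystander: blue glue bottle 72 mm in diameter with a long spout, 168 mm tall. Origin under its middle.
- pen_cup: Bystander: white cup 76 mm in diameter with pens up to 150 mm tall. Origin under its middle.
- spare_sleeve: Bystander: spare sanding sleeve, a tube 52 mm in diameter and 74 mm tall, standing on the bed's left front. Origin under its middle.
- cork_block: Bystander: cork sanding block 65 by 45 by 28 mm lying on the bed left of the switch box. Origin under its middle.

How it is judged:
By the outcome, as a careful person would: the job done as asked, in the order asked, and still so for the second after the job is handed in, while the arm keeps its last pose, push and grip.
It also fails if it takes over 72 s, if anything falls off the work surface, if the arm or the gripper's body presses on something with over 40 N, if the wrist force passes 120 N, or if a joint passes its speed limit or range.

## Working session

There is one attempt and no reset: what is moved stays moved. The work goes in short steps, Python scripts to look and compute and a tool call to move; the robot and the scene stay as the last step left them, time stands still between calls to the robot, and variables do not carry over. Pictures are saved under pics/ and viewed, at most 10 in all, crops included, and the job is handed in when it is done.

Besides the shell and the picture viewer there is one more tool, called after "Call:" as a command line: name --argument value ..., lists and objects as JSON in quotes. send_rows: Moves the arm, as the interface text tells. Its arguments: {"type":"object","properties":{"steps":{"type":"array"},"force":{"type":"number"}},"required":["steps"]}

```bash
ls; mkdir -p pics
cat > h.py <<'E'
import numpy as np, cv2
from bench import status, imaging
def grab(n,save=None):
    f=imaging.grab_frame(n)
    if save: cv2.imwrite('pics/'+save,f['color'][:,:,::-1])
    return f
def ray(f,u,v):
    K=f['K'];a=np.array([(u-K[0,2])/K[0,0],(v-K[1,2])/K[1,1],1.])
    R=f['R'];return -R.T@f['t'],R.T@a
def onplane(f,u,v,z):
    o,d=ray(f,u,v);return o+d*(z-o[2])/d[2]
def cloud(f):
    d=f['depth'];v,u=np.mgrid[:d.shape[0],:d.shape[1]];K=f['K']
    P=np.stack([(u-K[0,2])/K[0,0]*d,(v-K[1,2])/K[1,1]*d,d],-1)
    X=(P-f['t'])@f['R'];X[d==0]=np.nan;return X
E
python3 - <<'E'
from h import *
for n in('top','scene'):
    f=grab(n,n+'0.png');print(n,f['K'].tolist(),f['R'].round(3).tolist(),f['t'].round(3))
    np.savez(n+'0.npz',**f)
print(status.get_obs())
E
```

```text
pics
top [[385.3042178279118, 0.0, 281.4099068515438], [0.0, 385.3042178279118, 212.32009128614953], [0.0, 0.0, 1.0]] [[0.01, -1.0, -0.019], [-0.998, -0.009, -0.054], [0.054, 0.02, -0.998]] [-0.07   0.599  1.244]
scene [[427.5796348504816, 0.0, 271.12776800654717], [0.0, 427.5796348504816, 207.30704899516704], [0.0, 0.0, 1.0]] [[0.657, 0.754, -0.005], [0.464, -0.411, -0.785], [-0.594, 0.513, -0.62]] [-0.324 -0.184  1.588]
{'clock': 0.1, 'joints': array([-1.34208023,  0.4777187 ,  0.02233953,  1.55634659, -0.0114939 ,
        1.1093009 , -0.08307722]), 'qvel': array([-0.0003459 , -0.00245484,  0.00033558, -0.00317641,  0.00044586,
       -0.00118013,  0.00082934]), 'tau': array([ 3.81114005e-03, -5.97768295e+01,  1.61328524e+00, -2.81956387e+01,
        1.27747556e-02,  5.05626958e-03, -1.68025440e-05]), 'tcp_pos': array([0.22292142, 0.63660664, 0.25542453]), 'orientation': array([-5.26471460e-01, -3.09700879e+00,  2.57320590e-03]), 'contact_force': array([ 0.06741158, -0.07739572,  0.712819  ]), 'moment': array([-0.02063012,  0.02083036, -0.03927263]), 'gripper_force': 0.0, 'grip_width': 0.08548097210225573}
```

View pics/top0.png

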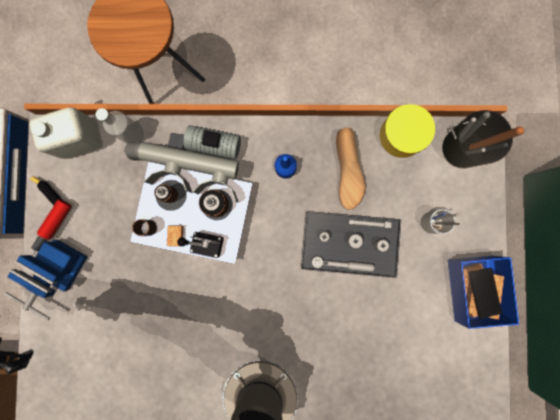

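View pics/scene0.png

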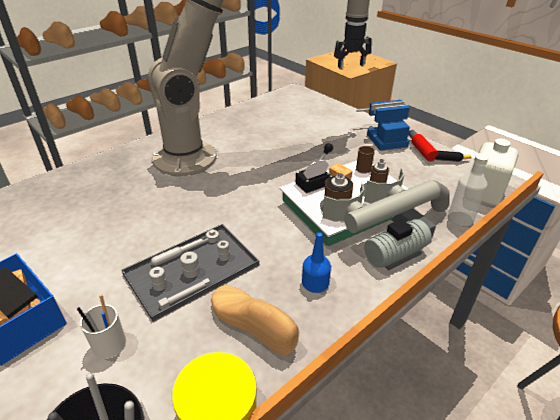

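The top view shows the machine with its plate around (195,215): drums at (163,190) and (214,203), lever box at (207,243), and knob at (182,240), leaning left. The tray is at (350,243), with sockets at (324,237), (355,241) and (383,245). The scene view shows the same, with the knob at (328,147).

Run:
```python
from h import *
T=dict(np.load('top0.npz'));S=dict(np.load('scene0.npz'))
X=cloud(T)
# plate
m=(abs(X[...,2]-.062)<.006)
m[:, 300:]=0; m[:150]=0
m=m.astype(np.uint8);n,l,s,c=cv2.connectedComponentsWithStats(m);i=1+s[1:,4].argmax()
ys,xs=np.where(l==i);P=np.array([onplane(T,u,v,.062)[:2] for u,v in zip(xs,ys)],np.float32)
print('plate',cv2.minAreaRect(P))
# tray 
mt=(abs(X[...,2])<.03)&(T['color'].max(2)<95);mt[:,:295]=0;mt[:200]=0;mt[285:]=0;mt[:,405:]=0
ys,xs=np.where(mt);P=np.array([onplane(T,u,v,.01)[:2] for u,v in zip(xs,ys)],np.float32);print('tray',cv2.minAreaRect(P))
for nm,(u,v),r,zlo in(('sockA',(324,237),10,.04),('sockB',(355,241),12,.04),('sockC',(383,245),10,.04),('drumR',(214,203),18,.14),('drumL',(163,190),18,.14),('knob',(182,240),12,.075)):
    w=X[v-r:v+r,u-r:u+r].reshape(-1,3);w=w[w[:,2]>zlo];print(nm,len(w),np.median(w,0).round(4),w.min(0).round(3),w.max(0).round(3))
g=cv2.resize(T['color'][140:300,110:290],None,fx=4,fy=4,interpolation=cv2.INTER_CUBIC)
g2=cv2.resize(T['color'][205:285,295:405],None,fx=5,fy=5,interpolation=cv2.INTER_CUBIC)
cv2.imwrite('pics/m.png',g[:,:,::-1][:600,:720])
```

```text
plate ((0.5949338674545288, 0.22068999707698822), (0.3399430513381958, 0.25942474603652954), 78.93101501464844)
tray ((0.4992361068725586, -0.2912674844264984), (0.30581963062286377, 0.1875341683626175), 85.49405670166016)
sockA 70 [ 0.5207 -0.1999  0.0528] [ 0.508 -0.213  0.04 ] [ 0.536 -0.185  0.059]
sockB 156 [ 0.5091 -0.2968  0.0588] [ 0.49  -0.318  0.042] [ 0.528 -0.276  0.065]
sockC 115 [ 0.497  -0.3835  0.0545] [ 0.479 -0.401  0.04 ] [ 0.513 -0.365  0.061]
drumR 560 [0.6185 0.1369 0.1471] [0.583 0.095 0.14 ] [0.669 0.178 0.178]
drumL 243 [0.6469 0.2826 0.1484] [0.623 0.261 0.14 ] [0.706 0.335 0.178]
knob 342 [0.5097 0.2471 0.092 ] [0.475 0.191 0.075] [0.544 0.279 0.196]
```

View pics/m.png

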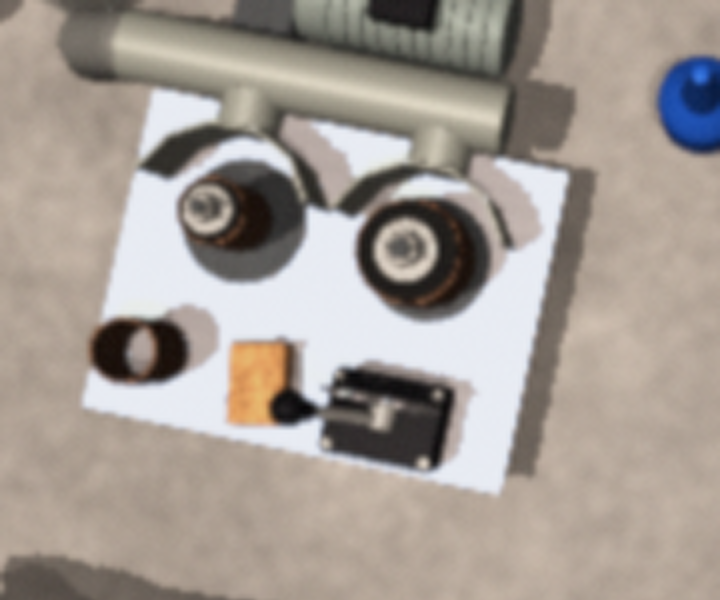

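```bash
cat >> h.py <<'E'
from scipy.spatial.transform import Rotation as Ro
def go(p,yang=None):
    "print dx dy dz (cm) to put TCP at p; yaw (deg) to put tool y at world angle yang"
    o=status.get_obs();R=Ro.from_rotvec(o['orientation']).as_matrix()
    d=R.T@(np.array(p)-o['tcp_pos'])*100;a=np.degrees(np.arctan2(R[1,1],R[0,1]))
    print('d cm',d.round(2),'tool-y ang',a.round(2),'tilt',R[:,2].round(3), None if yang is None else 'yaw %.1f'%((a-yang+90)%180-90))
E
python3 - <<'E'
from h import *
T=dict(np.load('top0.npz'));S=dict(np.load('scene0.npz'))
a=np.radians(-11.07);mx=np.array([np.cos(a),np.sin(a),0]);my=np.array([-np.sin(a),np.cos(a),0])
c=np.array([.5949,.2207,0]);sp=c+.04*mx-.075*my;h=sp-.128*mx;h[2]=.108;print('sp',sp,'hinge',h)
def inplane(f,u,v):
    o,d=ray(f,u,v);t=((h-o)@mx)/(d@mx);return o+t*d
def blob(f,c0,r,thr=45):
    u,v=c0;g=f['color'].max(2)[v-r:v+r,u-r:u+r];m=(g<thr).astype(np.uint8)
    m=cv2.morphologyEx(m,cv2.MORPH_OPEN,np.ones((3,3),np.uint8))
    n,l,s,cc=cv2.connectedComponentsWithStats(m);print(s[1:].tolist(),cc[1:].round(1).tolist());i=np.argmin([np.hypot(*(q-r)) for q in cc[1:]])+1;return cc[i]+[u-r,v-r]
# triangulate knob
pu=blob(T,(182,241),9);ps=blob(S,(328,147),9);print(pu,ps)
o1,d1=ray(T,*pu);o2,d2=ray(S,*ps);A=np.stack([d1,-d2],1);t=np.linalg.lstsq(A,o2-o1,rcond=None)[0]
p1=o1+t[0]*d1;p2=o2+t[1]*d2;print('tri',p1,p2,np.linalg.norm(p1-p2))
k=(p1+p2)/2-h;print('r',np.linalg.norm(k),'mx',k@mx,'ang',np.arctan2(k@my,k[2]))
# washers
for u0,v0 in((211,202),(162,192)):
    w=T['color'][v0-14:v0+14,u0-14:u0+14];m=(w.min(2)>130).astype(np.uint8)
    cn=max(cv2.findContours(m,0,2)[0],key=cv2.contourArea);(x,y),r=cv2.minEnclosingCircle(cn);q=onplane(T,x+u0-14,y+v0-14,.152);q2=onplane(T,x+u0-14+r,y+v0-14,.152)
    print('washer',q,'diam',2*np.linalg.norm(q-q2))
# socket tops
for u0,v0,z in((324,237,.054),(355,241,.060),(383,245,.056)):
    w=T['color'][v0-11:v0+11,u0-11:u0+11];m=(w.min(2)>110).astype(np.uint8)
    cn=max(cv2.findContours(m,0,2)[0],key=cv2.contourArea);(x,y),r=cv2.minEnclosingCircle(cn);q=onplane(T,x+u0-11,y+v0-11,z);q2=onplane(T,x+u0-11+r,y+v0-11,z)
    print('sock',q,'diam',2*np.linalg.norm(q-q2))
go(h+np.array([0,0,.2]),-11)
E
```

```text
sp [0.61975512 0.13941517 0.        ] hinge [0.49413678 0.16399222 0.108     ]
[[6, 6, 9, 7, 49]] [[9.4, 9.3]]
[[5, 8, 9, 7, 50]] [[8.8, 10.7]]
[182.42857143 241.34693878] [327.82 148.72]
tri [0.50529679 0.21452078 0.17625385] [0.50691886 0.21623692 0.1766905 ] 0.002401439257013948
r 0.08644264720871937 mx 0.0018816508624661683 ang 0.6562288206622677
washer [0.62013905 0.14022246 0.152     ] diam 0.043758981462044315
washer [0.65029737 0.28659294 0.152     ] diam 0.1129079615679158
sock [ 0.52221925 -0.19959546  0.054     ] diam 0.031162765331063325
sock [ 0.50918945 -0.29771736  0.06      ] diam 0.04463744717926065
sock [ 0.49569464 -0.38329332  0.056     ] diam 0.03679475249343738
d cm [-41.22 -35.65  -5.19] tool-y ang 70.7 tilt [-0.    -0.002 -1.   ] yaw 81.7
```

Call:
send_rows --steps '[{"dx":-4,"dy":-3,"dz":-0.5,"yaw":10,"gripper":1},{"dx":-8,"dy":-6,"dz":-1,"yaw":20},{"dx":-12,"dy":-9,"dz":-1.5,"yaw":30},{"dx":-16,"dy":-12,"dz":-2,"yaw":40},{"dx":-20,"dy":-15,"dz":-2.5,"yaw":50}]'

```text
validation failed for argument at $.st...
```

Run:
```python
from h import *
go([.5062,.2155,.28],-11);print(status.get_obs()['clock'])
```

```text
d cm [-40.65 -30.39  -2.4 ] tool-y ang 70.7 tilt [-0.    -0.002 -1.   ] yaw 81.7
0.1
```

Call:
send_rows --steps '[{"dx":-4,"dy":-3,"dz":-0.5,"yaw":10,"gripper":1},{"dx":-8,"dy":-6,"dz":-1,"yaw":20,"gripper":1},{"dx":-12,"dy":-9,"dz":-1.5,"yaw":30,"gripper":1},{"dx":-16,"dy":-12,"dz":-2,"yaw":40,"gripper":1},{"dx":-20,"dy":-15,"dz":-2.5,"yaw":50,"gripper":1}]'

```text
clock: 0.72
tcp_pos: [0.3628, 0.4278, 0.2812]
orientation: [-1.793, -2.579, 0.001]
contact_force: [1.0, -0.1, 0.7]
grip_width: 0.0853
gripper_force: 0.0
```

Run:
```python
from h import *
go([.5062,.2155,.28],-11);print(status.get_obs()['clock'])
```

```text
d cm [-24.89   6.05   0.12] tool-y ang 20.37 tilt [-0. -0. -1.] yaw 31.4
0.725
```

Works. Going above the knob.

Call:
send_rows --steps '[{"dx":-5,"dy":1.2,"dz":0,"yaw":8,"gripper":1},{"dx":-10,"dy":2.4,"dz":0,"yaw":16,"gripper":1},{"dx":-15,"dy":3.6,"dz":0,"yaw":24,"gripper":1},{"dx":-20,"dy":4.8,"dz":0,"yaw":31.4,"gripper":1},{"dx":-24.9,"dy":6.0,"dz":0.1,"yaw":31.4,"gripper":1}]'

```text
clock: 1.35
tcp_pos: [0.5069, 0.2162, 0.2802]
orientation: [-2.42, -2.003, 0.0]
contact_force: [0.3, -0.1, -0.3]
grip_width: 0.0859
gripper_force: 0.0
```

Call:
send_rows --steps '[{"dx":0,"dy":0,"dz":0,"yaw":0,"gripper":1},{"dx":0,"dy":0,"dz":0,"yaw":0,"gripper":1}]'

```text
clock: 1.6
tcp_pos: [0.5059, 0.2182, 0.2799]
orientation: [-2.418, -2.005, 0.001]
contact_force: [0.2, 0.3, -0.2]
grip_width: 0.0853
gripper_force: 0.0
```

Run:
```python
from h import *
go([.5062,.2155,.186],-11)
f=grab('wrist','w1.png');np.savez('w1.npz',**f);print(f['K'])
```

```text
d cm [-0.26  0.09  9.39] tool-y ang -10.68 tilt [-0.001  0.    -1.   ] yaw 0.3
[[325.1922621    0.         279.49000712]
 [  0.         325.1922621  210.9589149 ]
 [  0.           0.           1.        ]]
```

View pics/w1.png

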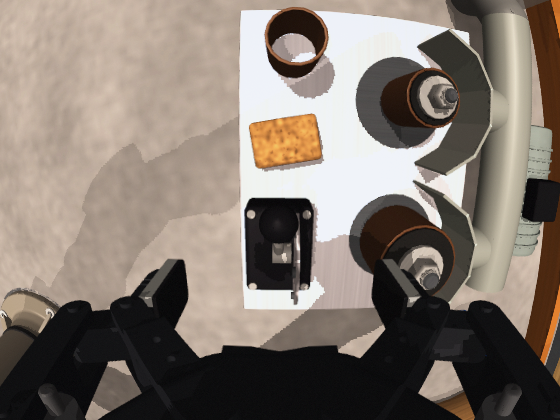

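The wrist view shows the knob at (279,225), centred between the pads (165,290)/(395,290), and the wide nut at (425,265). Descending to grip the knob.

Call:
send_rows --steps '[{"dx":-0.2,"dy":0.1,"dz":5,"yaw":0,"gripper":1},{"dx":-0.2,"dy":0.1,"dz":9.3,"yaw":0,"gripper":1},{"dx":-0.2,"dy":0.1,"dz":9.3,"yaw":0,"gripper":1},{"dx":-0.2,"dy":0.1,"dz":9.3,"yaw":0,"gripper":0.15},{"dx":-0.2,"dy":0.1,"dz":9.3,"yaw":0,"gripper":0.15}]' --force 20

```text
clock: 2.28
tcp_pos: [0.508, 0.2165, 0.1892]
orientation: [2.418, 2.005, 0.005]
contact_force: [-0.1, -0.1, 0.4]
grip_width: 0.0515
gripper_force: 0.0
```

Call:
send_rows --steps '[{"dx":0,"dy":0,"dz":0,"yaw":0,"gripper":0.15},{"dx":0,"dy":0,"dz":0,"yaw":0,"gripper":0.15},{"dx":0,"dy":0,"dz":0,"yaw":0,"gripper":0.15}]'

```text
clock: 2.65
tcp_pos: [0.5051, 0.2179, 0.188]
orientation: [-2.414, -2.004, 0.001]
contact_force: [-6.6, 4.8, 5.9]
grip_width: 0.0267
gripper_force: 19.9
```

Run:
```python
from h import *
go([.4941,.1640,.2025])
```

```text
d cm [-5.5  -0.1  -1.46] tool-y ang -10.6 tilt [-0.003  0.003 -1.   ] None
```

Call:
send_rows --steps '[{"dx":-1.15,"dy":0,"dz":-0.75,"yaw":0,"gripper":0.15},{"dx":-2.5,"dy":0,"dz":-1.35,"yaw":0,"gripper":0.15},{"dx":-3.95,"dy":0,"dz":-1.7,"yaw":0,"gripper":0.15},{"dx":-5.4,"dy":0,"dz":-1.8,"yaw":0,"gripper":0.15},{"dx":-5.4,"dy":0,"dz":-1.8,"yaw":0,"gripper":0.15}]'

```text
clock: 3.28
tcp_pos: [0.4943, 0.1623, 0.2055]
orientation: [-2.416, -2.002, 0.005]
contact_force: [-9.0, 0.9, 4.7]
grip_width: 0.0262
gripper_force: 20.5
```

Call:
send_rows --steps '[{"dx":0,"dy":0,"dz":0,"yaw":0,"gripper":0.15},{"dx":0,"dy":0,"dz":0,"yaw":0,"gripper":0.15},{"dx":0,"dy":0,"dz":0,"yaw":0,"gripper":0.15}]'

```text
clock: 3.65
tcp_pos: [0.4944, 0.1631, 0.2054]
orientation: [-2.415, -2.003, 0.006]
contact_force: [-7.9, 0.6, 5.7]
grip_width: 0.0266
gripper_force: 20.5
```

Run:
```python
from h import *
go([.4941,.1640,.2025])
S=grab('scene');T=grab('top')
h=np.array([.49414,.16399,.108]);K=S['K']
for f in(S,T):
  for p in(h,h+[0,0,.088]):
    q=f['K']@(f['R']@p+f['t']);print((q/q[2]).round(1))
q=S['K']@(S['R']@(h+[0,0,.07])+S['t']);q=(q/q[2]).astype(int)
g=S['color'][q[1]-50:q[1]+40,q[0]-60:q[0]+60];print(q)
cv2.imwrite('pics/s2.png',cv2.resize(g,None,fx=5,fy=5,interpolation=cv2.INTER_CUBIC)[:,:,::-1])
```

```text
d cm [ 0.08 -0.05  0.29] tool-y ang -10.65 tilt [-0.005  0.001 -1.   ] None
[311.4 172.4   1. ]
[312.9 147.4   1. ]
[205.2 244.7   1. ]
[198.3 245.7   1. ]
[312 152   1]
```

View pics/s2.png

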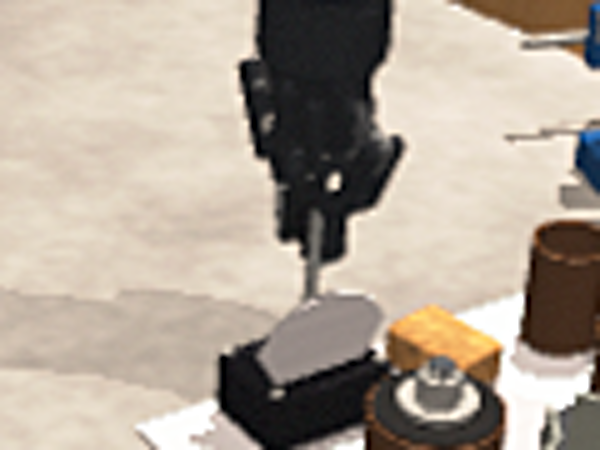

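The lever now looks upright in the crop: the rod runs from (312,295) to (317,210). Releasing and rising, then I'll measure it.

Call:
send_rows --steps '[{"dx":0,"dy":0,"dz":0,"yaw":0,"gripper":1},{"dx":0,"dy":0,"dz":0,"yaw":0,"gripper":1},{"dx":0,"dy":0,"dz":0,"yaw":0,"gripper":1},{"dx":0,"dy":0,"dz":-4,"yaw":0,"gripper":1},{"dx":0,"dy":0,"dz":-10,"yaw":0,"gripper":1}]'

```text
clock: 4.38
tcp_pos: [0.4961, 0.1621, 0.3051]
orientation: [-2.419, -2.004, 0.006]
contact_force: [0.2, 0.9, -0.6]
grip_width: 0.0853
gripper_force: 0.0
```

Call:
send_rows --steps '[{"dx":-5,"dy":0,"dz":0,"yaw":0,"gripper":1},{"dx":-10,"dy":0,"dz":0,"yaw":0,"gripper":1},{"dx":-15,"dy":0,"dz":0,"yaw":0,"gripper":1},{"dx":-20,"dy":0,"dz":0,"yaw":0,"gripper":1},{"dx":-25,"dy":0,"dz":0,"yaw":0,"gripper":1}]'

```text
clock: 5.0
tcp_pos: [0.4502, -0.0849, 0.3056]
orientation: [2.419, 2.004, 0.002]
contact_force: [-0.1, -0.3, 1.1]
grip_width: 0.0851
gripper_force: 0.0
```

```bash
cat > knob.py <<'E'
from h import *
h=np.array([.49414,.16399,.108]);a=np.radians(-11.07);mx=np.array([np.cos(a),np.sin(a),0]);my=np.array([-np.sin(a),np.cos(a),0])
S=grab('scene');T=grab('top');L=[]
for f in(T,S):
    q=f['K']@(f['R']@(h+[0,0,.088])+f['t']);u,v=(q/q[2])[:2].round().astype(int);r=12
    m=(f['color'].max(2)[v-r:v+r,u-r:u+r]<45).astype(np.uint8)
    dd=f['depth'][v-r:v+r,u-r:u+r];m&=(abs(dd-q[2])<.025).astype(np.uint8)
    n,l,s,cc=cv2.connectedComponentsWithStats(m);i=1+s[1:,4].argmax();p=cc[i]+[u-r,v-r];print(s[i],p,(q/q[2])[:2]);L.append(ray(f,*p))
(o1,d1),(o2,d2)=L;t=np.linalg.lstsq(np.stack([d1,-d2],1),o2-o1,rcond=None)[0]
p1=o1+t[0]*d1;p2=o2+t[1]*d2;k=(p1+p2)/2-h;print((p1+p2)/2,'gap',np.linalg.norm(p1-p2),'r',np.linalg.norm(k),'mx',k@mx,'ang',np.arctan2(k@my,k[2]))
E
python3 knob.py
python3 - <<'E'
from h import *
go([.4957,-.3833,.15],-37)
E
```

```text
[ 7  7 10 10 81] [197.34567901 245.45679012] [198.34448227 245.67497573]
[10  8  8 11 59] [314.44067797 147.69491525] [312.9406181  147.38846917]
[0.49524318 0.16804078 0.19374406] gap 0.001813054812486509 r 0.08584677955161572 mx 0.0003048705450082611 ang 0.0487952202255107
d cm [-27.98  10.28  15.59] tool-y ang -11.22 tilt [ 0.001 -0.001 -1.   ] yaw 25.8
```

```bash
cat >> h.py <<'E'
def wcloud(f):
    d=f['depth'];v,u=np.mgrid[:d.shape[0],:d.shape[1]];K=f['K']
    x=(u-K[0,2])/K[0,0];y=(v-K[1,2])/K[1,1];th=np.hypot(x,y)+1e-9;s=np.tan(np.minimum(th,1.5))/th
    X=(np.stack([x*s*d,y*s*d,d],-1)-f['t'])@f['R'];X[d==0]=np.nan;return X
E
python3 - <<'E'
from h import *
from scipy.optimize import least_squares
h=np.array([.49414,.16399,.108]);a=np.radians(-11.07);mx=np.array([np.cos(a),np.sin(a),0]);my=np.array([-np.sin(a),np.cos(a),0])
for n,cl in(('wrist',wcloud),('top',cloud),('scene',cloud)):
    f=grab(n,'w3.png' if n=='wrist' else None);X=cl(f);m=(np.linalg.norm(X-(h+[0,0,.088]),axis=-1)<.025)&(X[...,2]>.178)
    P=X[m];print(n,len(P))
    if len(P)<8: continue
    r=least_squares(lambda c:np.linalg.norm(P-c,axis=1)-.014,h+[0,0,.085],loss='soft_l1',f_scale=.001);k=r.x-h
    print(r.x.round(4),'k m',(k@mx).round(4),(k@my).round(4),k[2].round(4),'rms',np.std(r.fun).round(4))
    m=(abs(X[...,2]-.105)<.003)&(np.linalg.norm((X-h)[...,:2],axis=-1)<.06)
    B=X[m]-h;print('box top',len(B),np.percentile(B@mx,[2,50,98]).round(4),np.percentile(B@my,[2,50,98]).round(4))
E
```

```text
wrist 0
top 80
[0.4948 0.1663 0.1964] k m 0.0002 0.0024 0.0884 rms 0.0015
box top 345 [-0.0305  0.0009  0.0318] [-0.0423 -0.0089  0.0426]
scene 80
[0.4978 0.1685 0.1964] k m 0.0028 0.0052 0.0884 rms 0.0021
box top 155 [-0.0253  0.022   0.0371] [-0.0416 -0.0178  0.0417]
```

The estimates are 0.03 to 0.05 rad off upright. Re-gripping with the jaws closing along machine y will centre the knob over the hinge.

Call:
send_rows --steps '[{"dx":5,"dy":0,"dz":0,"yaw":-10,"gripper":1},{"dx":10,"dy":0,"dz":0,"yaw":-20,"gripper":1},{"dx":15,"dy":0,"dz":0,"yaw":-30,"gripper":1},{"dx":20,"dy":0,"dz":0,"yaw":-40,"gripper":1},{"dx":25,"dy":0,"dz":0,"yaw":-50,"gripper":1}]'

```text
clock: 5.88
tcp_pos: [0.4967, 0.1661, 0.3051]
orientation: [-1.332, -2.845, -0.0]
contact_force: [1.1, 0.3, -0.0]
grip_width: 0.0854
gripper_force: 0.0
```

Call:
send_rows --steps '[{"dx":0,"dy":0,"dz":0,"yaw":-10,"gripper":1},{"dx":0,"dy":0,"dz":0,"yaw":-20,"gripper":1},{"dx":0,"dy":0,"dz":0,"yaw":-30,"gripper":1},{"dx":0,"dy":0,"dz":0,"yaw":-40,"gripper":1},{"dx":0,"dy":0,"dz":0,"yaw":-40,"gripper":1}]'

```text
clock: 6.5
tcp_pos: [0.4966, 0.1641, 0.305]
orientation: [-0.291, -3.128, -0.0]
contact_force: [0.2, -0.5, 0.2]
grip_width: 0.0852
gripper_force: 0.0
```

Run:
```python
from h import *
go([.4945,.1640,.204],78.93)
```

```text
d cm [ 0.2  -0.05 10.1 ] tool-y ang 79.36 tilt [-0.  0. -1.] yaw 0.4
```

Call:
send_rows --steps '[{"dx":0.2,"dy":0,"dz":5,"yaw":0.4,"gripper":1},{"dx":0.2,"dy":0,"dz":10,"yaw":0.4,"gripper":1},{"dx":0.2,"dy":0,"dz":10,"yaw":0.4,"gripper":0.15},{"dx":0.2,"dy":0,"dz":10,"yaw":0.4,"gripper":0.15},{"dx":0.2,"dy":0,"dz":10,"yaw":0.4,"gripper":0.15}]'

```text
clock: 7.12
tcp_pos: [0.4964, 0.1636, 0.2074]
orientation: [0.305, 3.124, 0.004]
contact_force: [0.1, 0.5, 2.5]
grip_width: 0.0323
gripper_force: 0.8
```

Call:
send_rows --steps '[{"dx":0,"dy":0,"dz":0,"yaw":0,"gripper":0.15},{"dx":0,"dy":0,"dz":0,"yaw":0,"gripper":0.15},{"dx":0,"dy":0,"dz":0,"yaw":0,"gripper":0.15},{"dx":0,"dy":0,"dz":0,"yaw":0,"gripper":0.15}]'

```text
clock: 7.62
tcp_pos: [0.4964, 0.1638, 0.2074]
orientation: [0.304, 3.124, 0.005]
contact_force: [0.2, 1.9, 7.0]
grip_width: 0.0262
gripper_force: 19.4
```

Run:
```python
from h import *
go([.4945,.1640,.204],78.93)
```

```text
d cm [ 0.19 -0.01  0.34] tool-y ang 78.89 tilt [ 0.004  0.003 -1.   ] yaw -0.0
```

Call:
send_rows --steps '[{"dx":0,"dy":0,"dz":0,"yaw":0,"gripper":1},{"dx":0,"dy":0,"dz":0,"yaw":0,"gripper":1},{"dx":0,"dy":0,"dz":0,"yaw":0,"gripper":1},{"dx":0,"dy":0,"dz":-5,"yaw":0,"gripper":1},{"dx":0,"dy":0,"dz":-10,"yaw":0,"gripper":1}]'

```text
clock: 8.25
tcp_pos: [0.4946, 0.1626, 0.3061]
orientation: [-0.304, -3.125, 0.002]
contact_force: [1.2, 0.4, -0.4]
grip_width: 0.0849
gripper_force: 0.0
```

Call:
send_rows --steps '[{"dx":-1,"dy":-5,"dz":0,"yaw":10,"gripper":1},{"dx":-2,"dy":-10,"dz":0,"yaw":20,"gripper":1},{"dx":-3,"dy":-15,"dz":0,"yaw":30,"gripper":1},{"dx":-4,"dy":-20,"dz":0,"yaw":40,"gripper":1},{"dx":-5,"dy":-25,"dz":0,"yaw":50,"gripper":1}]'

```text
clock: 8.88
tcp_pos: [0.4956, -0.0937, 0.3054]
orientation: [1.604, 2.701, 0.001]
contact_force: [0.8, 0.3, 0.5]
grip_width: 0.0854
gripper_force: 0.0
```

```bash
python3 knob.py
python3 - <<'E'
from h import *
go([.4957,-.3833,.16],-49.5)
E
```

```text
[ 8  7 10 10 77] [198.36363636 245.71428571] [198.34448227 245.67497573]
[ 9  8  8 12 60] [313.55       148.01666667] [312.9406181  147.38846917]
[0.49450062 0.16517656 0.19345599] gap 0.0016859410166326768 r 0.0854649911596763 mx 0.00012608031881777856 ang 0.014435974446986901
d cm [-25.12 -13.38  14.63] tool-y ang 28.17 tilt [ 0.001 -0.002 -1.   ] yaw 77.7
```

Lever angle is now about 0.01 rad. On to the medium socket.

Call:
send_rows --steps '[{"dx":-5,"dy":-2.7,"dz":0,"yaw":10,"gripper":1},{"dx":-10,"dy":-5.4,"dz":0,"yaw":20,"gripper":1},{"dx":-15,"dy":-8,"dz":0,"yaw":30,"gripper":1},{"dx":-20,"dy":-10.7,"dz":0,"yaw":40,"gripper":1},{"dx":-25.1,"dy":-13.4,"dz":2,"yaw":50,"gripper":1}]'

```text
clock: 9.6
tcp_pos: [0.5013, -0.378, 0.2862]
orientation: [2.591, 1.772, 0.003]
contact_force: [1.2, 0.6, 0.6]
grip_width: 0.0854
gripper_force: 0.0
```

Call:
send_rows --steps '[{"dx":0,"dy":0,"dz":4,"yaw":10,"gripper":1},{"dx":0,"dy":0,"dz":8,"yaw":20,"gripper":1},{"dx":0,"dy":0,"dz":12,"yaw":27.7,"gripper":1},{"dx":0,"dy":0,"dz":12,"yaw":27.7,"gripper":1}]'

```text
clock: 10.1
tcp_pos: [0.4989, -0.3744, 0.1622]
orientation: [-2.934, -1.107, 0.007]
contact_force: [1.0, 0.0, 0.8]
grip_width: 0.0855
gripper_force: 0.0
```

Run:
```python
from h import *
go([.4957,-.3833,.046],-49.5)
f=grab('wrist','w4.png');X=wcloud(f)
m=(abs(X[...,2]-.056)<.004)&(np.hypot(X[...,0]-.4957,X[...,1]+.3833)<.03);P=X[m];print(len(P),P.mean(0),P.min(0),P.max(0),(P.min(0)+P.max(0))/2)
```

```text
d cm [-0.81  0.53 11.61] tool-y ang -48.65 tilt [-0.006  0.003 -1.   ] yaw 0.9
1579 [ 0.49723711 -0.38277929  0.05501703] [ 0.47846232 -0.40144792  0.05200355] [ 0.51463183 -0.3654402   0.0571298 ] [ 0.49654707 -0.38344406  0.05456668]
```

View pics/w4.png

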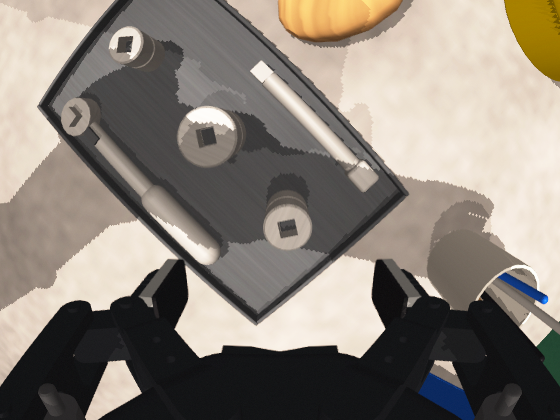

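The wrist view shows the medium socket at (287,228), the large one at (208,135), the small one at (127,45), and the ratchet's end near (205,250). I'll yaw about 18° to keep the fingers clear of the ratchet, then descend.

Call:
send_rows --steps '[{"dx":-0.75,"dy":0.4,"dz":3,"yaw":9,"gripper":1},{"dx":-0.75,"dy":0.4,"dz":6,"yaw":18,"gripper":1},{"dx":-0.75,"dy":0.4,"dz":6,"yaw":18,"gripper":1}]'

```text
clock: 10.52
tcp_pos: [0.4972, -0.3839, 0.1054]
orientation: [-3.075, -0.638, 0.001]
contact_force: [-0.7, -0.8, 0.2]
grip_width: 0.0854
gripper_force: 0.0
```

Run:
```python
from h import *
go([.4966,-.3831,.049])
```

```text
d cm [-0.02 -0.09  5.64] tool-y ang -66.55 tilt [-0.001  0.001 -1.   ] None
```

Call:
send_rows --steps '[{"dx":0,"dy":-0.1,"dz":3,"yaw":0,"gripper":1},{"dx":0,"dy":-0.1,"dz":5.6,"yaw":0,"gripper":1},{"dx":0,"dy":-0.1,"dz":5.6,"yaw":0,"gripper":1},{"dx":0,"dy":-0.1,"dz":5.6,"yaw":0,"gripper":0.2},{"dx":0,"dy":-0.1,"dz":5.6,"yaw":0,"gripper":0.2}]' --force 60

```text
clock: 11.15
tcp_pos: [0.4975, -0.3844, 0.0512]
orientation: [3.075, 0.633, 0.003]
contact_force: [-0.7, -0.8, -0.6]
grip_width: 0.0517
gripper_force: 0.0
```

Call:
send_rows --steps '[{"dx":0,"dy":0,"dz":0,"yaw":0,"gripper":0.2},{"dx":0,"dy":0,"dz":0,"yaw":0,"gripper":0.2},{"dx":0,"dy":0,"dz":0,"yaw":0,"gripper":0.2}]'

```text
clock: 11.52
tcp_pos: [0.4971, -0.384, 0.0506]
orientation: [3.077, 0.632, 0.002]
contact_force: [-0.4, 1.8, 6.2]
grip_width: 0.0345
gripper_force: 59.0
```

Run:
```python
from h import *
go([.4966,-.3831,.30])
```

```text
d cm [ 2.000e-02 -8.000e-02 -2.494e+01] tool-y ang -66.77 tilt [ 0.001 -0.    -1.   ] None
```

Call:
send_rows --steps '[{"dx":0,"dy":0,"dz":-5,"yaw":0,"gripper":0.2},{"dx":0,"dy":0,"dz":-10,"yaw":0,"gripper":0.2},{"dx":0,"dy":0,"dz":-15,"yaw":0,"gripper":0.2},{"dx":0,"dy":0,"dz":-20,"yaw":0,"gripper":0.2},{"dx":0,"dy":0,"dz":-25,"yaw":0,"gripper":0.2}]'

```text
clock: 12.15
tcp_pos: [0.4961, -0.3833, 0.3009]
orientation: [-3.077, -0.632, 0.0]
contact_force: [1.0, -0.1, -1.4]
grip_width: 0.0343
gripper_force: 60.3
```

Run:
```python
from h import *
f=dict(np.load('w1.npz'));X=wcloud(f);c=np.array([.62,.14])
for nm,z in(('washer',.152),('nut',.168),('thread',.1755)):
    m=(abs(X[...,2]-z)<.003)&(np.hypot(X[...,0]-c[0],X[...,1]-c[1])<.028);P=X[m]
    if len(P)>5: print(nm,len(P),P.mean(0).round(4),((P.min(0)+P.max(0))/2).round(4),np.ptp(P,0).round(4),np.array(cv2.minEnclosingCircle(P[:,:2].astype(np.float32))[0]).round(4))
    if nm=='nut' and len(P)>5: print(cv2.minAreaRect(P[:,:2].astype(np.float32)))
v,u=np.where(np.hypot(X[...,0]-c[0],X[...,1]-c[1])<.03)
g=f['color'][v.min():v.max(),u.min():u.max()];print(g.shape,u.min(),v.min())
cv2.imwrite('pics/nut.png',cv2.resize(g,None,fx=7,fy=7,interpolation=cv2.INTER_CUBIC)[:600,:800,::-1])
go([.62,.140,.30])
```

```text
washer 630 [0.6203 0.1521 0.1511] [0.6207 0.1403 0.152 ] [0.0439 0.0452 0.006 ] [0.6198 0.1402]
nut 219 [0.6178 0.1463 0.1672] [0.6196 0.142  0.168 ] [0.0233 0.0224 0.0058] [0.6199 0.1421]
((0.6195589303970337, 0.14389568567276), (0.022082729265093803, 0.018629543483257294), 31.614957809448242)
thread 195 [0.6193 0.1408 0.1741] [0.6199 0.1401 0.1742] [0.0158 0.0156 0.0033] [0.6197 0.1404]
(55, 55, 3) 392 236
d cm [ 32.   -43.21   0.12] tool-y ang -66.79 tilt [-0.  0. -1.] None
```

View pics/nut.png

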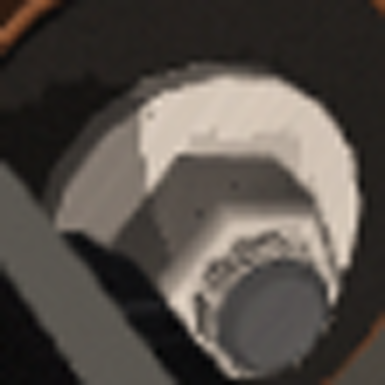

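The crop shows the nut's base edge running nearly level from (180,155) to (275,158), so a flat faces roughly along the tool x axis of that view.

Run:
```python
from h import *
def wray(f,u,v,z):
    K=f['K'];x=(u-K[0,2])/K[0,0];y=(v-K[1,2])/K[1,1];th=np.hypot(x,y);s=np.tan(th)/th
    d=f['R'].T@np.array([x*s,y*s,1]);o=-f['R'].T@f['t'];return (o+d*(z-o[2])/d[2])[:2]
f=dict(np.load('w1.npz'))
P=[wray(f,392+a/7-.5,236+b/7-.5,.152) for a,b in((115,245),(180,155),(275,158),(330,240))]
c=np.array([.6198,.1403])
for p in P: print('corner',p.round(4),np.linalg.norm(p-c).round(4),np.degrees(np.arctan2(*(p-c)[::-1])).round(1)%60)
# square hole in medium socket, from saved wrist image; pose at that time: rebuild R,t from the stored picture pose unknown -> use image angle
im=cv2.imread('pics/w4.png',0);g=im[205:252,262:312]
m=(g<75).astype(np.uint8);n,l,s,cc=cv2.connectedComponentsWithStats(m)
for i in range(1,n):
    if s[i,4]>60:
        y,x=np.where(l==i);print('hole',s[i],cc[i].round(1),cv2.minAreaRect(np.stack([x,y],1).astype(np.float32)))
```

```text
corner [0.6067 0.1432] 0.0134 47.69999999999999
corner [0.616  0.1537] 0.0139 45.900000000000006
corner [0.6294 0.1501] 0.0137 45.8
corner [0.6375 0.1363] 0.0181 47.2
hole [18 17 16 10 73] [25.3 22.3] ((25.5, 21.5), (9.0, 15.0), 90.0)
```

Nut corners at 46° mod 60 with radius 13.7 mm (should be 13.86), so the flats are at 16°. The socket's drive square suggests its flats are at 16° or 46°. I'll move over the nut without yaw.

Call:
send_rows --steps '[{"dx":3.2,"dy":-4.3,"dz":0,"yaw":0,"gripper":0.2},{"dx":6.4,"dy":-8.6,"dz":0,"yaw":0,"gripper":0.2},{"dx":9.6,"dy":-12.9,"dz":0,"yaw":0,"gripper":0.2},{"dx":12.8,"dy":-17.2,"dz":0,"yaw":0,"gripper":0.2},{"dx":16,"dy":-21.5,"dz":0,"yaw":0,"gripper":0.2}]'

```text
clock: 12.78
tcp_pos: [0.5587, -0.1211, 0.2994]
orientation: [-3.077, -0.632, -0.0]
contact_force: [0.7, -0.1, -1.0]
grip_width: 0.0344
gripper_force: 60.7
```

Call:
send_rows --steps '[{"dx":3.2,"dy":-4.3,"dz":0,"yaw":0,"gripper":0.2},{"dx":6.4,"dy":-8.6,"dz":0,"yaw":0,"gripper":0.2},{"dx":9.6,"dy":-12.9,"dz":0,"yaw":0,"gripper":0.2},{"dx":12.8,"dy":-17.2,"dz":0,"yaw":0,"gripper":0.2},{"dx":16,"dy":-21.6,"dz":0,"yaw":0,"gripper":0.2}]'

```text
clock: 13.4
tcp_pos: [0.6207, 0.1403, 0.2993]
orientation: [-3.077, -0.632, 0.001]
contact_force: [1.0, -1.2, -1.9]
grip_width: 0.0348
gripper_force: 60.7
```

Call:
send_rows --steps '[{"dx":0,"dy":0,"dz":0,"yaw":0,"gripper":0.2},{"dx":0,"dy":0,"dz":0,"yaw":0,"gripper":0.2}]'

```text
clock: 13.65
tcp_pos: [0.6204, 0.138, 0.2992]
orientation: [3.077, 0.632, -0.001]
contact_force: [-0.1, -0.1, -1.6]
grip_width: 0.0344
gripper_force: 60.7
```

Run:
```python
from h import *
go([.6198,.1403,.230])
f=grab('wrist','w5.png')
```

```text
d cm [ 0.04 -0.24  6.92] tool-y ang -66.8 tilt [-0.001 -0.001 -1.   ] None
```

View pics/w5.png

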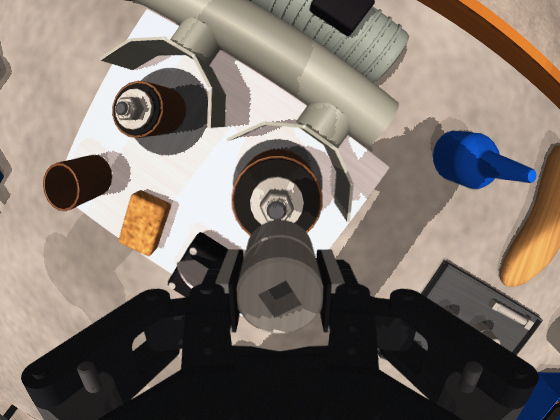

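The wrist view shows the held medium socket at (278,285) and the nut at (275,208). The drive square is turned about 25° in the image, so the flats are at about 18° or 48°. Descending.

Call:
send_rows --steps '[{"dx":0,"dy":-0.2,"dz":3.5,"yaw":0,"gripper":0.2},{"dx":0,"dy":-0.2,"dz":6.9,"yaw":0,"gripper":0.2},{"dx":0,"dy":-0.2,"dz":6.9,"yaw":0,"gripper":0.2},{"dx":0,"dy":-0.2,"dz":6.9,"yaw":0,"gripper":0.2}]'

```text
clock: 14.2
tcp_pos: [0.6207, 0.1392, 0.2319]
orientation: [3.078, 0.629, 0.003]
contact_force: [-0.1, 0.2, -1.6]
grip_width: 0.0344
gripper_force: 60.7
```

Run:
```python
from h import *
go([.6198,.1403,.217])
```

```text
d cm [-0.04 -0.14  1.49] tool-y ang -66.9 tilt [ 0.002  0.    -1.   ] None
```

Call:
send_rows --steps '[{"dx":0,"dy":-0.12,"dz":1,"yaw":0,"gripper":0.2},{"dx":0,"dy":-0.12,"dz":1.5,"yaw":0,"gripper":0.2},{"dx":0,"dy":-0.12,"dz":1.9,"yaw":0,"gripper":0.2},{"dx":0,"dy":-0.12,"dz":2.1,"yaw":0,"gripper":0.2}]'

```text
clock: 14.7
tcp_pos: [0.6203, 0.1415, 0.211]
orientation: [-3.077, -0.632, -0.002]
contact_force: [-6.1, 1.6, 16.4]
grip_width: 0.0345
gripper_force: 62.2
```

Run:
```python
from h import *
go([.6198,.1403,.1986]);o=status.get_obs();print(o['contact_force'].round(1),o['moment'].round(2))
```

```text
d cm [-0.1   0.09  1.24] tool-y ang -66.8 tilt [ 0.001  0.001 -1.   ] None
[-6.1  1.6 16.4] [ 0.15  1.22 -0.05]
```

Call:
send_rows --steps '[{"dx":-0.05,"dy":0.05,"dz":0.3,"yaw":0,"gripper":0.2},{"dx":-0.1,"dy":0.08,"dz":0.3,"yaw":0,"gripper":0.2}]'

```text
clock: 14.95
tcp_pos: [0.6209, 0.1412, 0.2099]
orientation: [-3.075, -0.632, -0.007]
contact_force: [-3.4, -0.9, 10.0]
grip_width: 0.0345
gripper_force: 61.4
```

Run:
```python
from h import *
go([.6198,.1403,.1986]);o=status.get_obs();print(o['contact_force'].round(1),o['moment'].round(2))
```

```text
d cm [-0.14  0.04  1.13] tool-y ang -66.76 tilt [ 0.004  0.003 -1.   ] None
[-3.4 -0.9 10. ] [-0.11  0.92  0.1 ]
```

Call:
send_rows --steps '[{"dx":-0.1,"dy":0,"dz":0,"yaw":3,"gripper":0.2},{"dx":-0.1,"dy":0,"dz":0.1,"yaw":6,"gripper":0.2},{"dx":-0.1,"dy":0,"dz":0.1,"yaw":9,"gripper":0.2},{"dx":-0.1,"dy":0,"dz":0.1,"yaw":9,"gripper":0.2}]'

```text
clock: 15.45
tcp_pos: [0.6204, 0.1404, 0.2085]
orientation: [-3.117, -0.388, -0.009]
contact_force: [-1.4, 0.9, 15.3]
grip_width: 0.0346
gripper_force: 62.3
```

Run:
```python
from h import *
go([.6198,.1403,.1986]);o=status.get_obs();print(o['contact_force'].round(1),o['moment'].round(2))
```

```text
d cm [-0.07 -0.01  0.99] tool-y ang -75.79 tilt [ 0.005  0.002 -1.   ] None
[-1.4  0.9 15.3] [0.42 0.39 0.05]
```

```bash
cat > stop.py <<'E'
from h import *
o=status.get_obs();p=o['tcp_pos'];print('tcp',p.round(4),o['contact_force'].round(1),o['moment'].round(2),o['grip_width'])
X=wcloud(grab('wrist'));m=(np.hypot(X[...,0]-p[0],X[...,1]-p[1])<.012)&(abs(X[...,2]-p[2]-.005)<.03)
z=X[m][:,2];print('wrist top z',len(z),np.percentile(z,[5,25,50,75,90,98]).round(4))
go([.6198,.1403,.1986])
E
python3 stop.py
```

```text
tcp [0.6204 0.1404 0.2085] [-1.4  0.9 15.3] [0.42 0.39 0.05] 0.03460465532648817
wrist top z 2412 [0.1998 0.2078 0.2128 0.2134 0.2138 0.2142]
d cm [-0.07 -0.01  0.99] tool-y ang -75.77 tilt [ 0.005  0.002 -1.   ] None
```

Call:
send_rows --steps '[{"dx":0,"dy":0,"dz":0,"yaw":-5,"gripper":0.2},{"dx":0,"dy":0,"dz":0,"yaw":-10,"gripper":0.2},{"dx":0,"dy":0,"dz":0,"yaw":-15,"gripper":0.2},{"dx":0,"dy":0,"dz":0,"yaw":-18,"gripper":0.2},{"dx":0,"dy":0,"dz":0,"yaw":-18,"gripper":0.2}]'

```text
clock: 16.12
tcp_pos: [0.6202, 0.1404, 0.2075]
orientation: [-3.018, -0.873, -0.008]
contact_force: [1.3, 0.6, 8.4]
grip_width: 0.0343
gripper_force: 61.5
```

```bash
python3 stop.py
```

```text
tcp [0.6202 0.1404 0.2075] [1.3 0.6 8.4] [ 0.33 -0.25  0.08] 0.034332226441170045
wrist top z 2415 [0.1987 0.2069 0.2117 0.2123 0.2127 0.2132]
d cm [-0.05 -0.01  0.89] tool-y ang -57.76 tilt [ 0.005  0.002 -1.   ] None
```

Call:
send_rows --steps '[{"dx":-0.05,"dy":0,"dz":0.3,"yaw":0,"gripper":0.2},{"dx":-0.05,"dy":0,"dz":0.6,"yaw":0,"gripper":0.2},{"dx":-0.05,"dy":0,"dz":0.6,"yaw":0,"gripper":0.2}]'

```text
clock: 16.55
tcp_pos: [0.6205, 0.1406, 0.2038]
orientation: [-3.016, -0.873, -0.011]
contact_force: [-4.2, 2.4, 23.1]
grip_width: 0.0346
gripper_force: 63.4
```

```bash
python3 stop.py
```

```text
tcp [0.6205 0.1406 0.2038] [-4.2  2.4 23.1] [0.53 1.02 0.22] 0.03457616634310689
wrist top z 2439 [0.1952 0.2032 0.2082 0.2088 0.2092 0.2096]
d cm [-0.08 -0.02  0.52] tool-y ang -57.73 tilt [ 0.006  0.003 -1.   ] None
```

Call:
send_rows --steps '[{"dx":-0.08,"dy":0,"dz":0.2,"yaw":5,"gripper":0.2},{"dx":-0.08,"dy":0,"dz":0.4,"yaw":10,"gripper":0.2},{"dx":-0.08,"dy":0,"dz":0.4,"yaw":5,"gripper":0.2},{"dx":-0.08,"dy":0,"dz":0.4,"yaw":0,"gripper":0.2},{"dx":-0.08,"dy":0,"dz":0.4,"yaw":0,"gripper":0.2}]'

```text
clock: 17.23
tcp_pos: [0.6211, 0.1406, 0.2004]
orientation: [-3.016, -0.875, -0.016]
contact_force: [-1.6, 3.5, 22.9]
grip_width: 0.0345
gripper_force: 63.8
```

```bash
python3 stop.py
```

```text
tcp [0.6211 0.1406 0.2004] [-1.6  3.5 22.9] [0.79 0.2  0.35] 0.03447005916535763
wrist top z 2466 [0.192  0.2002 0.205  0.2056 0.206  0.2064]
d cm [-0.13 -0.05  0.17] tool-y ang -57.68 tilt [ 0.01   0.004 -1.   ] None
```

Call:
send_rows --steps '[{"dx":-0.1,"dy":0,"dz":0.1,"yaw":3,"gripper":0.2},{"dx":-0.1,"dy":0,"dz":0.2,"yaw":6,"gripper":0.2},{"dx":-0.1,"dy":0,"dz":0.2,"yaw":9,"gripper":0.2},{"dx":-0.1,"dy":0,"dz":0.2,"yaw":9,"gripper":0.2}]'

```text
clock: 17.77
tcp_pos: [0.6211, 0.1404, 0.1997]
orientation: [-3.075, -0.637, -0.019]
contact_force: [-1.8, 4.3, 32.3]
grip_width: 0.0339
gripper_force: 64.8
```

```bash
python3 stop.py
```

```text
tcp [0.6211 0.1404 0.1997] [-1.8  4.3 32.3] [1.   0.52 1.  ] 0.03394582802452289
wrist top z 2450 [0.1915 0.1997 0.2044 0.205  0.2054 0.2059]
d cm [-0.13 -0.04  0.11] tool-y ang -66.56 tilt [ 0.011  0.004 -1.   ] None
```

Call:
send_rows --steps '[{"dx":0,"dy":0,"dz":0,"yaw":4,"gripper":0.2},{"dx":0,"dy":0,"dz":0,"yaw":8,"gripper":0.2},{"dx":0,"dy":0,"dz":0,"yaw":12,"gripper":0.2},{"dx":0,"dy":0,"dz":0,"yaw":12,"gripper":0.2}]'

```text
clock: 18.32
tcp_pos: [0.6221, 0.1405, 0.1992]
orientation: [-3.124, -0.312, -0.022]
contact_force: [4.2, 4.2, 23.4]
grip_width: 0.0344
gripper_force: 64.8
```

```bash
python3 stop.py
```

```text
tcp [0.6221 0.1405 0.1992] [ 4.2  4.2 23.4] [ 1.   -0.76  0.84] 0.03437833107681442
wrist top z 2448 [0.1914 0.1999 0.2044 0.205  0.2054 0.2059]
d cm [-0.23 -0.03  0.06] tool-y ang -78.58 tilt [ 0.014  0.003 -1.   ] None
```

Call:
send_rows --steps '[{"dx":-0.1,"dy":0,"dz":-0.1,"yaw":-4,"gripper":0.2},{"dx":-0.15,"dy":0,"dz":-0.1,"yaw":-9,"gripper":0.2},{"dx":-0.15,"dy":0,"dz":-0.1,"yaw":-9,"gripper":0.2}]'

```text
clock: 18.75
tcp_pos: [0.6212, 0.1407, 0.1986]
orientation: [-3.091, -0.557, -0.025]
contact_force: [11.5, 5.1, 9.5]
grip_width: 0.0345
gripper_force: 63.2
```

```bash
python3 stop.py
```

```text
tcp [0.6212 0.1407 0.1986] [11.5  5.1  9.5] [ 1.06 -2.7   0.29] 0.034529021389254
wrist top z 2426 [0.1907 0.1993 0.2038 0.2044 0.2048 0.2053]
d cm [-0.15 -0.02  0.  ] tool-y ang -69.62 tilt [ 0.016  0.003 -1.   ] None
```

Call:
send_rows --steps '[{"dx":0,"dy":0,"dz":0,"yaw":-5,"gripper":0.2},{"dx":0,"dy":0,"dz":0,"yaw":-10,"gripper":0.2},{"dx":0,"dy":0,"dz":0,"yaw":-15,"gripper":0.2},{"dx":0,"dy":0,"dz":0,"yaw":-15,"gripper":0.2}]'

```text
clock: 19.3
tcp_pos: [0.6206, 0.1406, 0.1981]
orientation: [2.992, 0.954, 0.022]
contact_force: [10.2, 4.9, 7.8]
grip_width: 0.0347
gripper_force: 62.9
```

```bash
python3 - <<'E'
from h import *
cv2.imwrite('pics/s6.png',cv2.resize(grab('scene')['color'][110:200,270:410],None,fx=5,fy=5,interpolation=cv2.INTER_CUBIC)[:,:,::-1])
E
python3 stop.py
```

```text
tcp [0.6206 0.1406 0.1981] [10.7  4.5  7.5] [ 0.99 -2.31  0.01] 0.034209814663662894
wrist top z 2447 [0.1902 0.199  0.2033 0.2038 0.2043 0.2047]
d cm [-0.08 -0.02 -0.05] tool-y ang -54.68 tilt [ 0.014  0.003 -1.   ] None
```

View pics/s6.png

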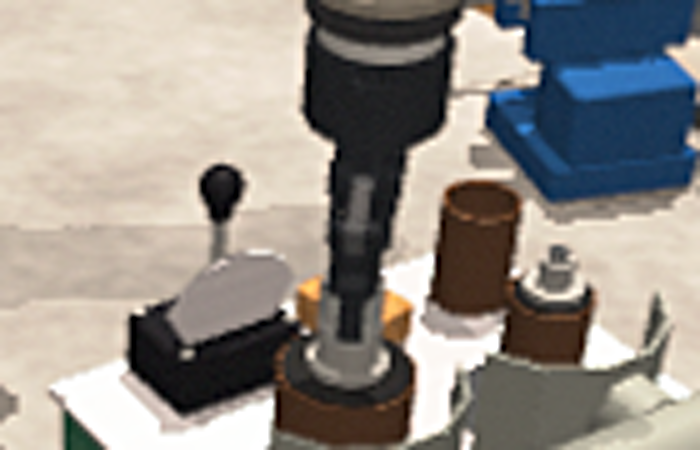

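The crop shows the socket down on the washer of the wide drum, base at about (345,365), and the lever upright with its knob at (222,190). I'll relax the side load and look for the other turning stop.

Call:
send_rows --steps '[{"dx":0.15,"dy":0.1,"dz":0,"yaw":0,"gripper":0.2},{"dx":0.15,"dy":0.1,"dz":0,"yaw":0,"gripper":0.2}]'

```text
clock: 19.65
tcp_pos: [0.6211, 0.1407, 0.198]
orientation: [-2.993, -0.953, -0.017]
contact_force: [5.6, 5.8, 12.8]
grip_width: 0.0344
gripper_force: 63.4
```

```bash
python3 stop.py
```

```text
tcp [0.6211 0.1407 0.198 ] [ 5.6  5.8 12.8] [ 1.   -1.15 -0.03] 0.034403248824295816
wrist top z 2455 [0.19   0.1989 0.2031 0.2037 0.2041 0.2045]
d cm [-0.13 -0.03 -0.06] tool-y ang -54.69 tilt [ 0.01   0.004 -1.   ] None
```

Call:
send_rows --steps '[{"dx":0,"dy":0,"dz":0,"yaw":-5,"gripper":0.2},{"dx":0,"dy":0,"dz":0,"yaw":-10,"gripper":0.2},{"dx":0,"dy":0,"dz":0,"yaw":-10,"gripper":0.2}]'

```text
clock: 20.08
tcp_pos: [0.6212, 0.1415, 0.198]
orientation: [-2.898, -1.21, -0.019]
contact_force: [5.5, 7.6, 10.7]
grip_width: 0.0348
gripper_force: 63.2
```

```bash
python3 stop.py
```

```text
tcp [0.6212 0.1415 0.198 ] [ 5.5  7.6 10.7] [ 1.4  -1.34 -0.38] 0.03476790386427379
wrist top z 2462 [0.1901 0.1988 0.2031 0.2037 0.2041 0.2046]
d cm [-0.18 -0.02 -0.06] tool-y ang -44.72 tilt [ 0.011  0.005 -1.   ] None
```

Call:
send_rows --steps '[{"dx":0,"dy":0,"dz":0,"yaw":-5,"gripper":0.2},{"dx":0,"dy":0,"dz":0,"yaw":-10,"gripper":0.2},{"dx":0,"dy":0,"dz":0,"yaw":-10,"gripper":0.2}]'

```text
clock: 20.5
tcp_pos: [0.6203, 0.1406, 0.198]
orientation: [-2.783, -1.456, -0.016]
contact_force: [2.6, 5.4, 13.8]
grip_width: 0.0342
gripper_force: 63.5
```

```bash
python3 stop.py
```

```text
tcp [0.6203 0.1406 0.198 ] [ 2.6  5.4 13.8] [ 1.01 -0.51 -0.66] 0.034223846667130166
wrist top z 2457 [0.19   0.1983 0.203  0.2036 0.204  0.2045]
d cm [-0.05 -0.02 -0.07] tool-y ang -34.81 tilt [ 0.009  0.005 -1.   ] None
```

```bash
cat > sq.py <<'E'
from h import *
import sys
f=grab('wrist')['color'] if len(sys.argv)<2 else cv2.imread(sys.argv[1])[:,:,::-1]
g=cv2.cvtColor(np.ascontiguousarray(f[262:330,245:312]),cv2.COLOR_RGB2GRAY);
for th in(50,60,70,80):
    m=(g<th).astype(np.uint8);n,l,s,cc=cv2.connectedComponentsWithStats(m)
    for i in range(1,n):
        if 200<s[i,4]<1500 and np.hypot(*(cc[i]-[33,33]))<14: 
            y,x=np.where(l==i);print(th,s[i],cc[i].round(1),cv2.minAreaRect(np.stack([x,y],1).astype(np.float32)))
go([.6198,.1403,.1986])
if len(sys.argv)<2: cv2.imwrite('pics/s7.png',cv2.resize(g,None,fx=6,fy=6,interpolation=cv2.INTER_CUBIC))
E
python3 sq.py pics/w5.png; python3 sq.py
```

```text
50 [ 24  20  23  18 242] [35.  28.3] ((34.900001525878906, 28.30000114440918), (12.074766159057617, 20.124610900878906), 63.43495178222656)
60 [ 21  19  29  35 522] [34.3 34.8] ((35.000003814697266, 36.5), (26.832815170288086, 28.174455642700195), 63.43495178222656)
70 [ 14  19  42  36 836] [34.6 36.8] ((34.5, 37.0), (27.88260269165039, 32.69139862060547), 62.35402297973633)
80 [ 14  19  43  36 878] [34.6 36.7] ((34.575469970703125, 37.23584747314453), (29.138574600219727, 32.82946014404297), 60.945396423339844)
d cm [-0.05 -0.02 -0.07] tool-y ang -34.81 tilt [ 0.009  0.005 -1.   ] None
50 [ 24  21  22  19 228] [34.8 29.9] ((34.533782958984375, 30.04730224609375), (13.717222213745117, 18.250877380371094), 54.462318420410156)
60 [ 23  20  34  37 618] [37.8 38. ] ((36.23076629638672, 37.346153259277344), (28.01236343383789, 28.844409942626953), 56.3099365234375)
70 [ 13  20  44  38 843] [34.7 38.8] ((34.56487274169922, 39.08918762207031), (28.746891021728516, 32.4229621887207), 53.97262954711914)
80 [ 13  20  44  38 883] [34.6 38.7] ((34.703617095947266, 39.22397994995117), (32.75916290283203, 30.472076416015625), 47.72631072998047)
d cm [-0.05 -0.02 -0.07] tool-y ang -34.82 tilt [ 0.009  0.005 -1.   ] None
```

View pics/s7.png

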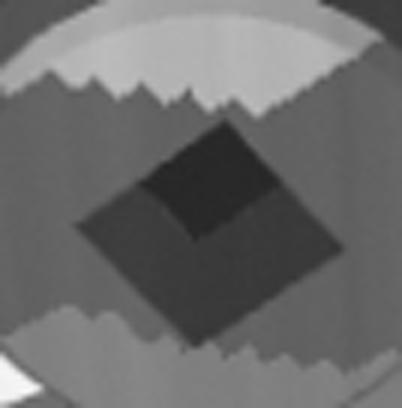

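The close-up shows the drive square's edge from (78,225) to (225,120), about 35° in the tool image. I'll keep turning and track that square, to see whether the nut holds the socket still.

Call:
send_rows --steps '[{"dx":0,"dy":0,"dz":0,"yaw":-5,"gripper":0.2},{"dx":0,"dy":0,"dz":0,"yaw":-10,"gripper":0.2},{"dx":0,"dy":0,"dz":0,"yaw":-15,"gripper":0.2},{"dx":0,"dy":0,"dz":0,"yaw":-15,"gripper":0.2}]'

```text
clock: 21.1
tcp_pos: [0.6192, 0.1378, 0.1977]
orientation: [2.569, 1.805, 0.01]
contact_force: [-1.3, -0.5, 14.9]
grip_width: 0.0345
gripper_force: 63.9
```

```bash
python3 sq.py; python3 stop.py
```

```text
50 [ 23  17  25  16 241] [34.8 24. ] ((35.05177307128906, 23.62574005126953), (11.64006519317627, 21.8115234375), 67.61986541748047)
60 [ 20  16  36  34 637] [35.2 31.8] ((35.69178009033203, 31.678081512451172), (27.270591735839844, 31.015907287597656), 69.44395446777344)
70 [ 14  16  42  34 851] [34.5 32.3] ((34.53448486328125, 32.086204528808594), (28.039997100830078, 33.61085510253906), 68.19859313964844)
80 [ 14  15  42  36 898] [34.5 32.2] ((34.42493438720703, 32.30697250366211), (28.529699325561523, 34.225284576416016), 68.74949645996094)
d cm [ 0.25 -0.03 -0.09] tool-y ang -19.85 tilt [ 0.006  0.001 -1.   ] None
tcp [0.6192 0.1379 0.1977] [-1.7 -1.2 13.9] [-0.22  0.23 -0.08] 0.03478932308938472
wrist top z 2460 [0.1898 0.1973 0.2029 0.2035 0.2038 0.2043]
d cm [ 0.25 -0.02 -0.09] tool-y ang -19.86 tilt [ 0.006  0.001 -1.   ] None
```

Call:
send_rows --steps '[{"dx":0,"dy":0,"dz":0,"yaw":5,"gripper":0.2},{"dx":0,"dy":0,"dz":0,"yaw":10,"gripper":0.2},{"dx":0,"dy":0,"dz":0,"yaw":10,"gripper":0.2}]'

```text
clock: 21.58
tcp_pos: [0.6189, 0.1381, 0.1976]
orientation: [2.718, 1.573, 0.008]
contact_force: [-2.3, -0.3, 15.7]
grip_width: 0.0345
gripper_force: 64.1
```

```bash
python3 sq.py; python3 stop.py
```

```text
50 [ 23  15  25  18 257] [35.1 23.6] ((35.20690155029297, 23.517242431640625), (11.884501457214355, 22.28343963623047), 68.19859313964844)
60 [ 21  15  34  35 666] [35.7 31.6] ((35.37213134765625, 31.506559371948242), (27.532394409179688, 30.690523147583008), 68.62937927246094)
70 [ 14  15  42  35 868] [34.5 32. ] ((34.5, 32.000003814697266), (28.692312240600586, 33.23077392578125), 67.38013458251953)
80 [ 14  15  42  36 905] [34.5 32.1] ((34.36206817626953, 32.155174255371094), (28.78277587890625, 33.98224639892578), 68.19859313964844)
d cm [ 0.24 -0.03 -0.1 ] tool-y ang -29.85 tilt [ 0.005  0.001 -1.   ] None
tcp [0.6189 0.1381 0.1976] [-2.5 -0.4 16.2] [-0.12  0.52 -0.12] 0.034851786995920564
wrist top z 2461 [0.1897 0.1972 0.2028 0.2034 0.2038 0.2043]
d cm [ 0.24 -0.03 -0.1 ] tool-y ang -29.84 tilt [ 0.006  0.001 -1.   ] None
```

Call:
send_rows --steps '[{"dx":0,"dy":0,"dz":0,"yaw":5,"gripper":0.2},{"dx":0,"dy":0,"dz":0,"yaw":10,"gripper":0.2},{"dx":0,"dy":0,"dz":0,"yaw":15,"gripper":0.2},{"dx":0,"dy":0,"dz":0,"yaw":20,"gripper":0.2},{"dx":0,"dy":0,"dz":0,"yaw":20,"gripper":0.2}]'

```text
clock: 22.3
tcp_pos: [0.6182, 0.1386, 0.1976]
orientation: [2.95, 1.08, 0.006]
contact_force: [-5.2, 0.7, 19.4]
grip_width: 0.0348
gripper_force: 64.4
```

```bash
python3 sq.py; python3 stop.py
```

```text
50 [ 23  15  25  18 262] [35.1 23.5] ((35.045860290527344, 23.539939880371094), (12.020814895629883, 21.865917205810547), 67.61986541748047)
60 [ 20  14  30  36 549] [34.1 30. ] ((34.517242431640625, 31.706897735595703), (27.44304847717285, 29.80656623840332), 66.80140686035156)
70 [ 14  14  42  36 883] [34.6 31.8] ((34.56185531616211, 32.13917541503906), (29.14043426513672, 32.592613220214844), 66.03751373291016)
80 [ 13  14  43  37 923] [34.5 31.9] ((34.12931442260742, 32.301727294921875), (29.281339645385742, 33.87706756591797), 66.80140686035156)
d cm [ 0.23 -0.02 -0.1 ] tool-y ang -49.75 tilt [ 0.004  0.002 -1.   ] None
tcp [0.6182 0.1387 0.1976] [-5.5  0.7 20.1] [0.08 1.08 0.38] 0.03438315342045284
wrist top z 2460 [0.1899 0.1972 0.2029 0.2034 0.2039 0.2044]
d cm [ 0.23 -0.02 -0.1 ] tool-y ang -49.74 tilt [ 0.004  0.002 -1.   ] None
```

Call:
send_rows --steps '[{"dx":0,"dy":0,"dz":-0.05,"yaw":5,"gripper":0.2},{"dx":0,"dy":0,"dz":-0.05,"yaw":10,"gripper":0.2},{"dx":0,"dy":0,"dz":-0.05,"yaw":15,"gripper":0.2},{"dx":0,"dy":0,"dz":-0.05,"yaw":15,"gripper":0.2}]'

```text
clock: 22.9
tcp_pos: [0.6178, 0.1393, 0.1975]
orientation: [-3.064, -0.687, -0.005]
contact_force: [-4.5, 2.8, 14.5]
grip_width: 0.0345
gripper_force: 64.3
```

```bash
python3 sq.py|grep -v ^[58]; python3 stop.py
```

```text
60 [ 23  14  26  35 336] [34.3 25.8] ((32.1554069519043, 29.68243408203125), (22.668291091918945, 33.47932434082031), 35.53767395019531)
70 [ 13  14  44  38 878] [34.5 31.9] ((34.415733337402344, 32.365169525146484), (29.679943084716797, 32.753936767578125), 57.9946174621582)
d cm [ 0.22 -0.01 -0.11] tool-y ang -64.68 tilt [ 0.003  0.002 -1.   ] None
tcp [0.6178 0.1393 0.1975] [-3.4  1.9 14.9] [0.46 0.94 0.56] 0.03465997850603265
wrist top z 2458 [0.1899 0.1975 0.2029 0.2035 0.2039 0.2044]
d cm [ 0.22 -0.   -0.11] tool-y ang -64.67 tilt [ 0.003  0.002 -1.   ] None
```

Call:
send_rows --steps '[{"dx":0,"dy":0,"dz":0,"yaw":5,"gripper":0.2},{"dx":0,"dy":0,"dz":0,"yaw":10,"gripper":0.2},{"dx":0,"dy":0,"dz":0,"yaw":15,"gripper":0.2},{"dx":0,"dy":0,"dz":0,"yaw":15,"gripper":0.2}]'

```text
clock: 23.5
tcp_pos: [0.6172, 0.1399, 0.1971]
orientation: [-3.127, -0.281, -0.002]
contact_force: [-5.7, 3.1, 15.2]
grip_width: 0.0348
gripper_force: 64.9
```

```bash
python3 sq.py|grep -v ^[58]; python3 stop.py
```

```text
60 [ 22  13  25  21 285] [34.2 23. ] ((34.250003814697266, 23.25), (17.677669525146484, 16.970561981201172), 45.0)
70 [ 13  12  44  39 859] [34.5 31.3] ((34.69889450073242, 31.779006958007812), (30.62371826171875, 31.144025802612305), 41.987213134765625)
d cm [ 0.26  0.01 -0.15] tool-y ang -79.68 tilt [ 0.001  0.003 -1.   ] None
tcp [0.6172 0.1399 0.1971] [-6.2  3.5 14.3] [0.74 1.24 0.35] 0.03451773265005931
wrist top z 2470 [0.1899 0.1975 0.2029 0.2035 0.2039 0.2044]
d cm [ 0.26  0.01 -0.15] tool-y ang -79.68 tilt [ 0.001  0.003 -1.   ] None
```

Call:
send_rows --steps '[{"dx":0,"dy":0,"dz":0,"yaw":5,"gripper":0.2},{"dx":0,"dy":0,"dz":0,"yaw":10,"gripper":0.2},{"dx":0,"dy":0,"dz":0,"yaw":15,"gripper":0.2},{"dx":0,"dy":0,"dz":0,"yaw":15,"gripper":0.2}]'

```text
clock: 24.1
tcp_pos: [0.6174, 0.1407, 0.1968]
orientation: [-3.137, 0.125, -0.002]
contact_force: [-4.3, 3.3, 13.1]
grip_width: 0.0343
gripper_force: 65.2
```

```bash
python3 sq.py|grep -v ^[58]; python3 stop.py
```

```text
60 [ 21  15  26  19 281] [33.7 24. ] ((33.7061882019043, 24.036083221435547), (22.439151763916016, 12.894896507263184), 23.96249008178711)
70 [ 14  14  42  37 745] [35.8 31.5] ((34.5, 32.5), (31.75216293334961, 29.06888198852539), 26.56505012512207)
d cm [ 0.25  0.02 -0.18] tool-y ang -94.52 tilt [ 0.001  0.003 -1.   ] None
tcp [0.6174 0.1407 0.1968] [-4.1  4.4 11.4] [0.91 0.84 1.12] 0.034321569858456864
wrist top z 2484 [0.1899 0.1974 0.203  0.2035 0.2039 0.2044]
d cm [ 0.24  0.02 -0.18] tool-y ang -94.52 tilt [ 0.001  0.003 -1.   ] None
```

The socket now stays put at about −32° while the tool turns on. It stopped at about +1° the other way, centred on the nut's flats, so the nut holds it and it fits. I'll turn back to the middle, ease the side load and check that it is upright.

Call:
send_rows --steps '[{"dx":-0.05,"dy":-0.05,"dz":0,"yaw":-8,"gripper":0.2},{"dx":-0.1,"dy":-0.05,"dz":0,"yaw":-16,"gripper":0.2},{"dx":-0.1,"dy":-0.05,"dz":0,"yaw":-16,"gripper":0.2},{"dx":-0.1,"dy":-0.05,"dz":0,"yaw":-16,"gripper":0.2}]'

```text
clock: 24.7
tcp_pos: [0.6171, 0.1395, 0.1968]
orientation: [-3.125, -0.306, -0.006]
contact_force: [-0.9, 1.7, 9.4]
grip_width: 0.0342
gripper_force: 64.7
```

```bash
python3 sq.py|grep -v ^[58]; python3 stop.py; python3 knob.py
python3 - <<'E'
from h import *
p=status.get_obs()['tcp_pos'];R=Ro.from_rotvec(status.get_obs()['orientation']).as_matrix()
X=wcloud(grab('wrist'));m=(np.hypot(X[...,0]-p[0],X[...,1]-p[1])<.02)&(X[...,2]>.2015)&(X[...,2]<.207);P=X[m]
c=np.median(P,0);n=np.linalg.svd(P-c,full_matrices=False)[2][2];n*=np.sign(n[2]);print(len(P),c.round(4),'n',n.round(3),'tool frame',(R.T@n).round(3),((P.min(0)+P.max(0))/2).round(4))
for nm in('scene','top'):
    X=cloud(grab(nm));m=(np.hypot(X[...,0]-.62,X[...,1]-.14)<.022)&(X[...,2]>.16)&(X[...,2]<.195);Q=X[m];print(nm,len(Q),Q.mean(0).round(4) if len(Q) else '')
E
```

```text
60 [ 22  14  25  21 284] [33.7 23.9] ((33.757301330566406, 24.020076751708984), (22.171279907226562, 13.16986083984375), 25.016895294189453)
70 [ 14  14  42  37 824] [34.9 31.8] ((34.70000076293945, 32.599998474121094), (32.19937515258789, 29.06888198852539), 26.56505012512207)
d cm [ 0.28 -0.03 -0.18] tool-y ang -78.81 tilt [ 0.004  0.001 -1.   ] None
tcp [0.6172 0.1395 0.1968] [-1.3  0.7  8.9] [0.3  0.06 0.08] 0.034412514184973216
wrist top z 2483 [0.19   0.1975 0.2029 0.2035 0.2039 0.2044]
d cm [ 0.28 -0.03 -0.18] tool-y ang -78.81 tilt [ 0.004  0.001 -1.   ] None
[ 8  7 10 10 76] [198.18421053 245.71052632] [198.34448227 245.67497573]
[ 9  8  8 11 60] [313.58333333 148.        ] [312.9406181  147.38846917]
[0.49441161 0.16561012 0.19332311] gap 0.0014150887718459182 r 0.08533892691235204 mx -4.452358169195679e-05 ang 0.019243610568908026
4740 [0.6217 0.1399 0.2033] n [ 0.002 -0.001  1.   ] tool frame [ 0.006  0.    -1.   ] [0.6198 0.1391 0.2042]
scene 82 [0.6352 0.133  0.1748]
top 7 [0.6055 0.1295 0.1708]
```

The socket is upright and home: its top is at 0.2035 m against 0.204 m expected. The lever is still upright.

```bash
python3 -c "
from bench import workorder
print(workorder.hand_in())"
```

```text
the job is handed in; nothing more can be done
None
```

The job is handed in: the lever is upright (about 0.02 rad) and the medium socket, the only one tried, is held upright and fully home on the wide drum's nut; it stopped against the nut both ways, though over about 33° as measured rather than the 16 to 20° described.

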